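Demould a cast brass cross mount for cleaning

ROBOT

A 6-joint arm with a two-finger parallel gripper is mounted at the origin on the work surface. World frame = base frame: x ahead of the robot, y to its left, z up, the work surface at z = 0. Lengths are in m, angles in degrees, forces in N, time in s.
With the tool pointing down it reaches from about 0.3 to 0.75 m from the base axis. Payload 8.5 kg.
Tool frame: the origin (TCP) lies midway between the tips of the shut fingers; the grasp point (between the pads) lies 19 mm behind it (env.tcp_to_grasp is the z of the grasp point in the tool frame, in m); z points along the fingers, y is the line along which they close (so a half turn about z gives the same grasp; the last joint's range is limited). The gripper opens to 85 mm and grips with 20 to 120 N. Pads are 22 mm wide; open, the fingers measure 114 mm over their backs; the gripper's body (76 mm by 85 mm) begins 54 mm behind the grasp point. The pads swing forward as they close: fully open they stand 13 mm farther back than shut.
Start: joints at [-12.336, 21.807, 74.336, -0, 83.858, -12.336], TCP at [0.55, 0, 0.231] pointing down, gripper open.
Joint ranges: [-178.18, 178.18], [-50.72, 133.34], [12.68, 142.11], [-81.47, 261.47], [9.98, 163.14], [-165.26, 165.26]. Speed limits (degrees/s): [136.94, 136.94, 180, 180, 180, 180].

INTERFACE

Orientations are given as a 3x3 rotation matrix whose columns are the frame's x, y, z axes.
In Python, from rig import env, imaging, job, models gives the robot as it stands. The module is installed in compiled form; this text tells all that it offers.
- The arm moves only by the tool jog_arm, never from a script. Its argument "plan" is text: rows parted by semicolons, each of 7 numbers parted by spaces: the turn, a rotation vector about the tool's x, y, z in degrees, then the shift along the tool's x, y, z in cm, then the closure in counts, from 0 (fully open) to 255 (shut). In form: rx ry rz x y z claw; .... A call has 1 to 10 rows; each row shifts and turns the commanded pose from where the row before left it, along the tool's axes as they then stand; what a row does not reach is not made up. A row lasts 1/12 s, in which the tool goes at most 41.7 mm and 7.16 degrees, less where a joint would pass 70% of its speed; a pose out of reach is approached as far as the arm can. A call with a gripper value outside its range is refused whole. The fingers move at their own pace and stop on an object; "grip_force" is the grip in N (left out, the last holds). Time passes only in rows, so rows that do not move let the fingers close. It gives the time, the measured TCP pose, the force, the opening and the grip force at its end, in the units of the state.
- env.observe(): the state, without advancing time (a new reading comes with each control period).
- imaging.get_image(name): name is "scene" or "side" or "wrist"; returns a dict with "pixels" (480x640x3 uint8, red, green, blue), "depth" (480x640 float32, m along the optical axis (not along the pixel's ray), 0 where there is no reading), "fov_y" (degrees; the focal length in pixels is half the picture's height over the tangent of half this angle, whatever the lens; pixels are square), "cx", "cy" (the principal point, pixels), "distortion" ([k1, k2, p1, p2, k3] as OpenCV has them; the pictures are not rectified), "world_from_camera" (4x4, takes a point from camera to world coordinates). Camera axes: x right, y down, z forward; pixel columns grow to the right and rows downward; lengths in m; the calibration is good to about 2 mm. A picture is of the moment at which its call begins.
- job.close_job(): hands the job in; it is judged then, once.
Trained networks look in the newest picture that a camera, given by its name, has taken for a name from the list of things; names that differ only in an ending like _2 or _b are one class to them, and where a whole thing is asked for, a point or a joint stands for the part that bears it (a point fixed in the world has none). Each returns a list of dicts, best first, with "confidence" (0 to 1); they miss things now and then, are a little off and sometimes report something else, mostly with a low value. They report only what shows in the picture. A call takes as long as a camera call. They do not tell look-alikes from the thing itself.
- models.outline_of(camera, query): "region" (480x640 bool, what is visible of it) and "bbox" ([centre column, centre row, width, height] in pixels, round what is visible of it).
- models.tip_of(camera, query): "at" ([column, row] in pixels: a listed point, or the origin of a listed thing).
The state is a dict: "time_s": time; "q": joint angles; "qvel": joint speeds; "joint_efforts": joint torques, N m; "position": TCP position; "tool_rot": TCP orientation; "ft_force": force on the tool from outside, world axes, zero at the start; "wrist_torque": the same for the moment, N m; "grip_width": finger opening in m; "gripper_force": force on a finger pad.
Only numpy, scipy, OpenCV 4.12 (cv2) and the standard library are available. Lean on these libraries where they do the work, as an engineer would, in place of code of your own. Each camera call takes 0.05 s, during which the arm holds its last target. There are 200 camera calls.

TASK

Lift the newly cast four-armed brass cross mount out of its open mould and lay it, collar up, in the middle of the cork pad; lower it all the way down rather than dropping it, and let go. Leave the round rosette lying in its own mould.

Things in the scene. Friction and masses are not known exactly. Their poses are not given: they have to be found in the camera images.
- cross_mount: Loose brass cross with four equal arms, 98 mm tip to tip, ~0.35 kg; plate 8 mm thick, arms 20 mm wide with round end lobes 26 mm wide. A round collar, 36 mm outer diameter, stands in the middle from 8 to 30 mm above the underside: grip it there, at any yaw. Origin: centre of the underside; x, y along the arms, z up. Starts in its mould, collar up; only the collar stands above the mould's face.
- cross_mould: Open aluminium mould half, fixed: block 140 x 140 mm, 26 mm high, with a cross-shaped cavity 8 mm deep in its top (2.5 mm clearance around the mount) and two locating pins 7 mm tall in diagonal corners, 82 mm from the centre. Origin: centre of its underside; cavity floor at z = 18 mm, face at z = 26 mm; x, y along the cavity's arms, z up.
- cork_pad: Square cork pad 160 x 160 mm, 10 mm thick, fixed flat on the bench. Origin: centre of its underside (the top is at z = 10 mm), z up.
- rosette: Round brass casting of 92 mm diameter with a collar of the same size as the cross mount's; it lies in a second aluminium block of the same outer size, with a round cavity, and must stay there. Origin: centre of the underside, z up.
There are look-alikes about, which are no part of the job. What is shaped like the cross_mould but pink is not meant. Leave any purple look-alike of the cross_mount alone.

How it is judged:
By the outcome, as a careful person would: the job done as asked, in the order asked, and still so for the second after the job is handed in, with the robot touching nothing.
It also fails if it takes over 40 s, if anything falls off the work surface, if the arm or the gripper's body presses on something with over 40 N, if the wrist force passes 120 N, or if a joint passes its speed limit or range.

## Working session

There is one attempt and no reset: what is moved stays moved. The work goes in short steps, Python scripts to look and compute and a tool call to move; the robot and the scene stay as the last step left them, time stands still between calls to the robot, and variables do not carry over. Pictures are saved under pics/ and viewed, at most 10 in all, crops included, and the job is handed in when it is done.

Besides the shell and the picture viewer there is one more tool, called after "Request:" as name(argument=value, ...), one argument or row to a line, values as JSON. jog_arm: Moves the arm, as the interface text tells. Its arguments: {"type":"object","properties":{"plan":{"type":"string"},"grip_force":{"type":"number"}},"required":["plan"]}

```bash
mkdir -p pics; cat > h.py <<'E'
import numpy as np, cv2
from rig import env, imaging, job, models
def K(im):
    f=240/np.tan(np.radians(im["fov_y"]/2)); return np.array([[f,0,im["cx"]],[0,f,im["cy"]],[0,0,1]])
def cloud(im):
    v,u=np.mgrid[0:480,0:640]
    p=cv2.undistortPoints(np.stack([u,v],-1).reshape(-1,1,2).astype(np.float32),K(im),np.array(im["distortion"])).reshape(480,640,2)
    d=im["depth"][...,None]; P=np.concatenate([p*d,d,np.ones_like(d)],-1)
    return (P@np.array(im["world_from_camera"]).T)[...,:3]
def save(im,n): cv2.imwrite("pics/"+n,im["pixels"][...,::-1])
E
python3 - <<'E'
from h import *
np.set_printoptions(precision=3,suppress=True)
for c in ["scene","side"]:
    im=imaging.get_image(c); save(im,c+"1.png"); P=cloud(im)
    print(c,np.array(im["world_from_camera"])[:3,3])
    for q in ["cross_mount","cross_mould","cork_pad","rosette"]:
        for r in models.outline_of(c,q):
            print(q,round(r["confidence"],2),np.round(r["bbox"]),np.median(P[r["region"]&(im["depth"]>0)],0))
        for r in models.tip_of(c,q): print("  tip",round(r["confidence"],2),np.round(r["at"]),P[int(r["at"][1]),int(r["at"][0])])
a=cv2.imread("pics/scene1.png");b=cv2.imread("pics/side1.png")
cv2.imwrite("pics/both.png",cv2.resize(np.vstack([a,b]),(400,600)))
E
```

```text
scene [ 0.989 -0.212  0.772]
cross_mount 0.89 [322. 249.  51.  44.] [ 0.6   -0.011  0.027]
cross_mount 0.76 [383. 324.  62.  57.] [0.757 0.016 0.009]
  tip 0.87 [383. 323.] [0.756 0.018 0.015]
  tip 0.57 [323. 252.] [ 0.614 -0.016  0.036]
cross_mould 0.75 [319. 253. 109. 102.] [ 0.614 -0.021  0.026]
  tip 0.67 [318. 253.] [ 0.61  -0.021  0.035]
  tip 0.65 [284. 166.] [0.409 0.006 0.019]
cork_pad 0.83 [138. 280. 105. 108.] [ 0.512 -0.304  0.009]
  tip 0.75 [138. 280.] [ 0.513 -0.3    0.009]
rosette 0.71 [475. 166.  51.  38.] [0.569 0.32  0.027]
  tip 0.97 [473. 167.] [0.573 0.313 0.034]
side [ 0.106 -0.508  0.512]
cross_mount 0.74 [332. 261.  43.  28.] [ 0.589 -0.016  0.027]
  tip 0.8 [331. 266.] [ 0.579 -0.021  0.026]
  tip 0.78 [376. 235.] [0.736 0.009 0.011]
cross_mould 0.8 [233. 315. 116.  95.] [ 0.379 -0.005  0.025]
cross_mould 0.77 [332. 270. 107.  70.] [ 0.564 -0.04   0.026]
  tip 0.9 [332. 270.] [ 0.57  -0.035  0.027]
  tip 0.85 [231. 314.] [ 0.377 -0.002  0.018]
cork_pad 0.91 [435. 401. 171. 139.] [ 0.49  -0.314  0.009]
  tip 0.65 [433. 394.] [ 0.495 -0.308  0.01 ]
rosette 0.69 [219. 203.  42.  24.] [0.552 0.315 0.027]
  tip 0.91 [218. 208.] [0.547 0.303 0.028]
```

View pics/scene1.png

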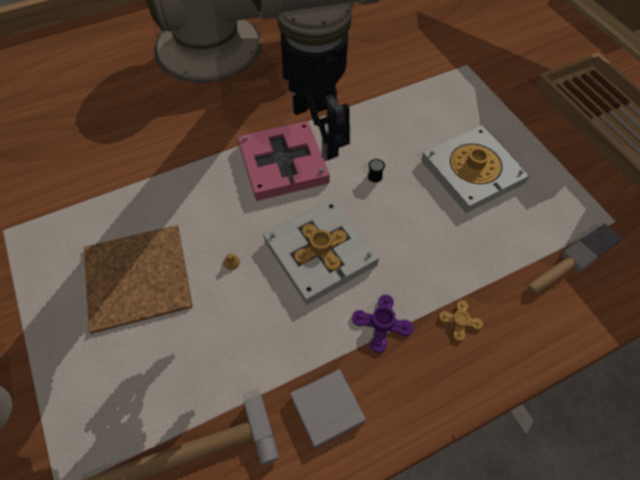

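Scene view: a brass cross sits in the aluminium mould at (322,249). There is a purple cross at (383,324), a small loose brass cross at (461,320) and a pink mould at (284,160). The one meant is at (322,249), because it is brass and seated collar-up in the grey mould. The two cameras disagree by about 2 cm, so I'll check the undistortion while making the confirming crop.

```bash
python3 - <<'E'
from h import *
np.set_printoptions(precision=4,suppress=True)
o=[]
for c in ["scene","side","wrist"]:
    im=imaging.get_image(c); P=cloud(im)
    print(c,im["fov_y"],im["cx"],im["cy"],im["distortion"]); print(np.array(im["world_from_camera"]))
    for px in [(100,100),(320,240),(435,401),(138,280)]:
        k=K(im); x=cv2.undistortPoints(np.array([[px]],np.float32),k,np.array(im["distortion"]))[0,0]
        back=cv2.projectPoints(np.array([[x[0],x[1],1.]]),np.zeros(3),np.zeros(3),k,np.array(im["distortion"]))[0].ravel()
        print(px,back,P[px[1],px[0]])
    for q in ["cork_pad","rosette","cross_mould","cross_mount"]:
      for r in models.outline_of(c,q):
        m=r["region"]&(im["depth"]>0); X=P[m]; X=X[:,:2].astype(np.float32)
        print(q,r["confidence"],np.round(r["bbox"]),cv2.minAreaRect(X), np.median(P[m],0))
    I=im["pixels"][...,::-1]
    o.append({"scene":cv2.resize(I[180:360,250:490],(533,400)),"side":cv2.resize(I[190:370,250:490],(533,400)),"wrist":cv2.resize(I,(533,400))}[c])
cv2.imwrite("pics/c.png",cv2.resize(np.vstack([np.hstack(o[:2]),np.hstack([o[2],o[2]*0])]),(800,600)))
E
```

```text
scene 49.42776370058729 321.71535191627714 229.35586823955964 [-0.0133  0.      0.      0.      0.    ]
[[ 0.446   0.7584 -0.4753  0.9888]
 [ 0.895  -0.3718  0.2466 -0.2115]
 [ 0.0103 -0.5353 -0.8446  0.7722]
 [ 0.      0.      0.      1.    ]]
(100, 100) [100. 100.] [ 0.0672 -0.2576 -0.0001]
(320, 240) [320. 240.] [ 0.5904 -0.0076  0.0332]
(435, 401) [435. 401.] [ 0.8918  0.0301 -0.0002]
(138, 280) [138. 280.] [ 0.5161 -0.3007  0.0106]
cork_pad 0.77 [138. 278. 107. 109.] ((0.49991080164909363, -0.3028452396392822), (0.16250552237033844, 0.17196308076381683), 79.74147033691406) [ 0.512  -0.3042  0.0094]
cross_mould 0.69 [320. 253. 114. 108.] ((0.5876836180686951, -0.005260959267616272), (0.1589871495962143, 0.15339717268943787), 5.277053356170654) [ 0.6146 -0.0213  0.0256]
cross_mould 0.69 [284. 161.  88.  79.] ((0.37701284885406494, 0.019299648702144623), (0.1497882604598999, 0.17112737894058228), 80.87371063232422) [0.3994 0.0114 0.025 ]
cross_mount 0.91 [382. 323.  62.  57.] ((0.7535468339920044, 0.01938600465655327), (0.07588804513216019, 0.07585576921701431), 5.450960159301758) 
[... 2233 characters left out ...]
47 -0.2428  0.0093]
cross_mould 0.95 [360. 218. 146. 145.] ((0.5944420099258423, -0.01303526759147644), (0.14743202924728394, 0.14159582555294037), 5.3244452476501465) [0.5945 0.0005 0.0254]
cross_mould 0.8 [165. 195. 150. 156.] ((0.3783321976661682, 0.005671955645084381), (0.15328243374824524, 0.15874600410461426), 80.78636932373047) [0.3879 0.0157 0.0251]
cross_mount 0.97 [512. 190.  71.  77.] ((0.7535836696624756, 0.017319615930318832), (0.0825522169470787, 0.07640895992517471), 5.090763568878174) [0.7466 0.022  0.0084]
cross_mount 0.86 [363. 219.  96.  93.] ((0.5958148837089539, -0.013084717094898224), (0.07612099498510361, 0.0784250870347023), 50.5850715637207) [ 0.5939 -0.0108  0.0263]
```

View pics/c.png

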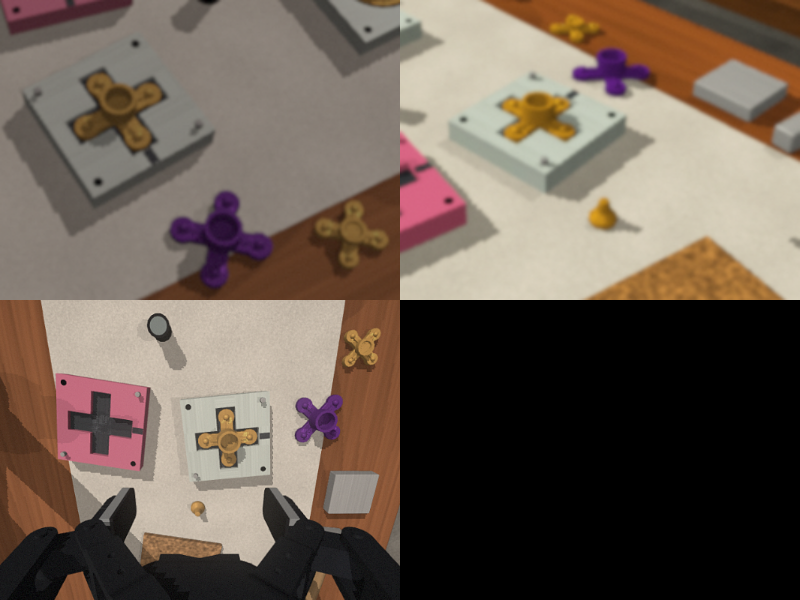

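The crop confirms it: the brass cross is seated in the grey mould (wrist view ~(363,219)), with pins in its upper-right and lower-left corners. The medians were biased by the mask, and the rectangle centres agree across cameras. Next I'll refine the collar centre and yaw, then move.

```bash
python3 - <<'E'
from h import *
np.set_printoptions(precision=4,suppress=True)
s=env.observe(); print(s["position"],np.array(s["tool_rot"]),env.tcp_to_grasp,s["time_s"])
for c in ["scene","side","wrist"]:
    im=imaging.get_image(c); P=cloud(im)
    m=(np.hypot(P[...,0]-.596,P[...,1]+.011)<.03)&(P[...,2]>.0455)&(P[...,2]<.055)
    (x,y),r=cv2.minEnclosingCircle(P[m][:,:2].astype(np.float32)); print(c,"collar",x,y,r,m.sum(),np.median(P[m],0))
    m=(abs(P[...,0]-.594)<.11)&(abs(P[...,1]+.011)<.11)&(abs(P[...,2]-.026)<.0025)
    print("face",cv2.minAreaRect(P[m][:,:2].astype(np.float32)))
    m=(np.hypot(P[...,0]-.503,P[...,1]+.302)<.13)&(abs(P[...,2]-.010)<.003)
    if m.sum(): print("pad",cv2.minAreaRect(P[m][:,:2].astype(np.float32)))
E
```

```text
[ 0.55   -0.      0.2313] [[ 0.  1.  0.]
 [ 1. -0. -0.]
 [-0.  0. -1.]] -0.0187 1.65
scene collar 0.5971883535385132 -0.01024876069277525 0.0184640996158123 159 [ 0.5977 -0.0108  0.0479]
face ((0.5958226919174194, -0.010563664138317108), (0.14228247106075287, 0.14092688262462616), 5.540297985076904)
pad ((0.5047099590301514, -0.3024466335773468), (0.15957248210906982, 0.16227121651172638), 79.97309875488281)
side collar 0.5948852300643921 -0.010737171396613121 0.019344935193657875 105 [ 0.5941 -0.0108  0.0477]
face ((0.5931775569915771, -0.010261207818984985), (0.14215895533561707, 0.14388087391853333), 5.512021064758301)
pad ((0.5009518265724182, -0.3029380738735199), (0.1617404818534851, 0.16157178580760956), 80.11913299560547)
wrist collar 0.5946598052978516 -0.012928108684718609 0.018097952008247375 449 [ 0.5948 -0.0125  0.0474]
face ((0.5945572853088379, -0.013505272567272186), (0.14086923003196716, 0.14089863002300262), 5.592408180236816)
pad ((0.5095880031585693, -0.264786034822464), (0.08075033873319626, 0.15956546366214752), 80.16626739501953)
```

Request:
jog_arm(
  plan="0 0 0 -0.55 2.3 0 0; 0 0 0 -0.55 2.25 0 0; 0 0 6.6 0 0 2 0; 0 0 6.6 0 0 2 0; 0 0 6.6 0 0 2 0; 0 0 6.6 0 0 2 0; 0 0 6.6 0 0 2 0; 0 0 6.5 0 0 2 0; 0 0 0 0 0 0 0; 0 0 0 0 0 0 0",
  grip_force=50,
)

```text
time_s: 2.63
position: [0.5953, -0.011, 0.1111]
tool_rot: [[0.633, 0.774, -0.002], [0.774, -0.633, 0.0], [-0.001, -0.001, -1.0]]
ft_force: [0.1, -0.6, 0.3]
grip_width: 0.0854
gripper_force: 0.0
```

```bash
python3 - <<'E'
from h import *
np.set_printoptions(precision=4,suppress=True)
s=env.observe(); print(s["position"],np.array(s["tool_rot"]),s["ft_force"],s["time_s"])
im=imaging.get_image("wrist"); save(im,"w2.png"); P=cloud(im)
m=(np.hypot(P[...,0]-.595,P[...,1]+.011)<.03)&(P[...,2]>.0455)&(P[...,2]<.055)
(x,y),r=cv2.minEnclosingCircle(P[m][:,:2].astype(np.float32)); print("collar",x,y,r,m.sum())
E
```

```text
[ 0.5953 -0.011   0.1111] [[ 0.6335  0.7738 -0.0015]
 [ 0.7738 -0.6335  0.0003]
 [-0.0007 -0.0014 -1.    ]] [ 0.1434 -0.5732  0.3472] 2.6333
collar 0.5949161648750305 -0.01271798461675644 0.01821271702647209 1068
```

View pics/w2.png

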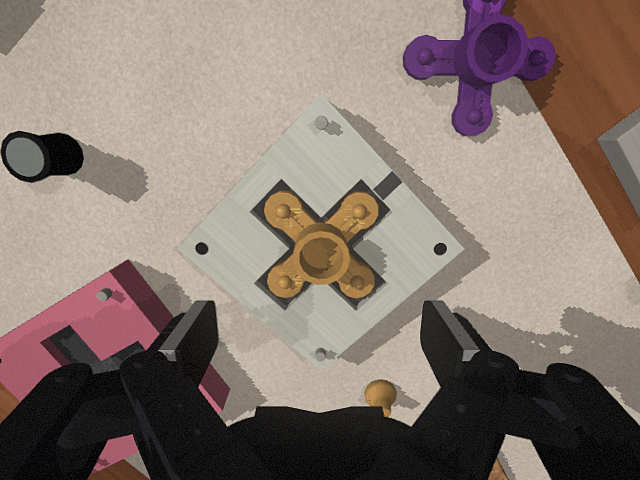

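The picture shows the cross centred at (322,255), with the fingers along the pin-free diagonal (holes at (202,248) and (440,248)). Descending.

Request:
jog_arm(
  plan="0 0 0 -0.08 0 2.5 0; 0 0 0 0 0 2.5 0; 0 0 0 0 0 2 0; 0 0 0 0 0 1.1 0; 0 0 0 0 0 0 0; 0 0 0 0 0 0 0",
)

```text
time_s: 3.18
position: [0.5957, -0.0118, 0.0315]
tool_rot: [[0.635, 0.772, 0.001], [0.772, -0.635, -0.0], [0.001, 0.001, -1.0]]
ft_force: [-0.2, 0.1, 1.5]
grip_width: 0.0855
gripper_force: 0.0
```

Request:
jog_arm(
  plan="0 0 0 0 0 0 255; 0 0 0 0 0 0 255; 0 0 0 0 0 0 255; 0 0 0 0 0 0 255; 0 0 0 0 0 0 255; 0 0 0 0 0 0 255; 0 0 0 0 0 0 255; 0 0 0 0 0 0 255; 0 0 0 0 0 0 255; 0 0 0 0 0 0 255",
)

```text
time_s: 4.02
position: [0.5956, -0.0118, 0.0314]
tool_rot: [[0.636, 0.772, 0.002], [0.772, -0.636, -0.001], [0.001, 0.002, -1.0]]
ft_force: [-0.1, -0.3, 4.8]
grip_width: 0.0341
gripper_force: 49.6
```

Request:
jog_arm(
  plan="0 0 0 0 0 -0.4 255; 0 0 0 0 0 -0.6 255; 0 0 0 0 0 -1 255; 0 0 0 0 0 -1.5 255; 0 0 0 0 0 -2 255; 0 0 0 0 0 -2 255; 0 0 0 0 0 0 255; 0 0 0 0 0 0 255",
)

```text
time_s: 4.68
position: [0.5952, -0.0116, 0.1061]
tool_rot: [[0.636, 0.772, 0.002], [0.772, -0.636, -0.0], [0.001, 0.002, -1.0]]
ft_force: [0.7, -0.0, -4.3]
grip_width: 0.0341
gripper_force: 50.3
```

```bash
python3 - <<'E'
from h import *
a=imaging.get_image("wrist"); b=imaging.get_image("side"); P=cloud(b)
cv2.imwrite("pics/w3.png",np.vstack([cv2.resize(a["pixels"],(400,300)),cv2.resize(b["pixels"][120:330,230:510],(400,300))])[...,::-1])
E
```

```text
(no output)
```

View pics/w3.png

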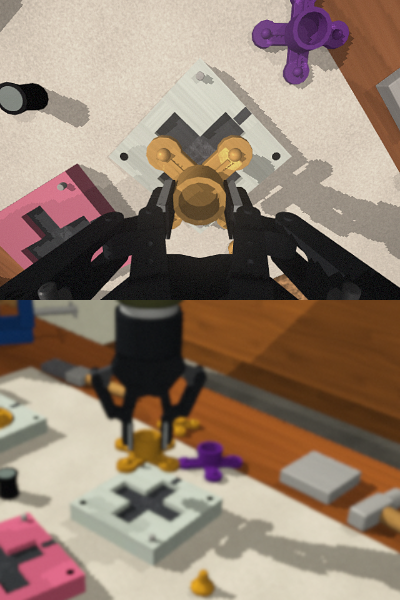

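It is held level and the mould is empty. Carrying it to the pad.

Request:
jog_arm(
  plan="0 0 0 -1 0.4 0 255; 0 0 0 -2 0.8 0 255; 0 0 0 -2 0.8 0 255; 0 0 0 -2 0.8 0 255; 0 0 0 -2 0.8 0 255; 0 0 0 -2 0.8 0 255; 0 0 0 -2 0.8 0 255; 0 0 0 -2 0.8 0 255; 0 0 0 -2 0.8 0 255; 0 0 0 -2 0.8 0 255",
)

```text
time_s: 5.62
position: [0.5315, -0.2079, 0.1042]
tool_rot: [[0.636, 0.771, -0.002], [0.771, -0.636, 0.001], [-0.0, -0.002, -1.0]]
ft_force: [0.9, -0.4, -3.5]
grip_width: 0.0338
gripper_force: 50.3
```

Request:
jog_arm(
  plan="0 0 0 -2 0.8 0 255; 0 0 0 -2 0.8 0 255; 0 0 0 -2 0.8 0 255; 0 0 0 -2 0.8 0 255; 0 0 0 -1.34 0.6 0 255; 0 0 0 0 0 0 255; 0 0 0 0 0 0 255; 0 0 0 0 0 0 255",
)

```text
time_s: 6.28
position: [0.5025, -0.3021, 0.1049]
tool_rot: [[0.636, 0.772, -0.001], [0.772, -0.636, 0.001], [0.0, -0.001, -1.0]]
ft_force: [0.3, -0.1, -3.3]
grip_width: 0.0341
gripper_force: 50.3
```

```bash
python3 - <<'E'
from h import *
for c in ["scene","side","wrist"]:
    im=imaging.get_image(c); P=cloud(im)
    m=(np.hypot(P[...,0]-.503,P[...,1]+.302)<.13)&(abs(P[...,2]-.010)<.003)
    print(c,cv2.minAreaRect(P[m][:,:2].astype(np.float32)))
    if c=="wrist":
        m=(np.hypot(P[...,0]-.503,P[...,1]+.302)<.026)&(P[...,2]>.112)&(P[...,2]<.13)
        print(cv2.minEnclosingCircle(P[m][:,:2].astype(np.float32)),m.sum(),np.median(P[m],0))
E
```

```text
scene ((0.5045865178108215, -0.30225181579589844), (0.1594877690076828, 0.16178065538406372), 80.1031494140625)
side ((0.5010634660720825, -0.30324092507362366), (0.16136260330677032, 0.16094976663589478), 80.08258819580078)
wrist ((0.5023725628852844, -0.3055337071418762), (0.16057011485099792, 0.16028264164924622), 80.10884857177734)
((0.5061596632003784, -0.29876747727394104), 0.025151927024126053) 4760 [ 0.50242232 -0.30260131  0.12069228]
```

Request:
jog_arm(
  plan="0 0 0 -0.1 0.1 1.2 255; 0 0 0 0 0 2 255; 0 0 0 0 0 2 255; 0 0 0 0 0 1.5 255; 0 0 0 0 0 0.7 255; 0 0 0 0 0 0.3 255; 0 0 0 0 0 0.1 255; 0 0 0 0 0 0 255; 0 0 0 0 0 0 255",
)

```text
time_s: 7.18
position: [0.5033, -0.3045, 0.0283]
tool_rot: [[0.636, 0.772, 0.001], [0.772, -0.636, -0.001], [-0.0, 0.002, -1.0]]
ft_force: [-0.2, 0.1, -3.9]
grip_width: 0.0338
gripper_force: 50.3
```

Request:
jog_arm(
  plan="0 0 0 0 0 0.15 255; 0 0 0 0 0 0.1 255; 0 0 0 0 0 0.1 255; 0 0 0 0 0 0.05 255; 0 0 0 0 0 0 255; 0 0 0 0 0 0 255",
)

```text
time_s: 7.68
position: [0.5028, -0.3042, 0.0235]
tool_rot: [[0.636, 0.772, 0.0], [0.772, -0.636, -0.0], [-0.0, 0.0, -1.0]]
ft_force: [-1.1, 0.5, -0.7]
grip_width: 0.0339
gripper_force: 50.5
```

Request:
jog_arm(
  plan="0 0 0 0 0 0.04 255; 0 0 0 0 0 0 255; 0 0 0 0 0 0 255",
)

```text
time_s: 7.93
position: [0.5028, -0.3043, 0.0235]
tool_rot: [[0.636, 0.772, 0.0], [0.772, -0.636, -0.0], [-0.0, 0.0, -1.0]]
ft_force: [-2.4, 1.2, 6.7]
grip_width: 0.0342
gripper_force: 51.2
```

Seated (force +6.7 N). Releasing and retreating.

Request:
jog_arm(
  plan="0 0 0 0 0 0 180; 0 0 0 0 0 0 100; 0 0 0 0 0 0 0; 0 0 0 0 0 0 0; 0 0 0 0 0 0 0; 0 0 0 0 0 0 0; 0 0 0 0 0 0 0; 0 0 0 0 0 0 0",
)

```text
time_s: 8.6
position: [0.5028, -0.3042, 0.0229]
tool_rot: [[0.636, 0.772, 0.0], [0.772, -0.636, -0.0], [0.0, 0.0, -1.0]]
ft_force: [0.0, 0.4, 0.6]
grip_width: 0.0854
gripper_force: 0.0
```

Request:
jog_arm(
  plan="0 0 0 0 0 -1 0; 0 0 0 0 0 -2 0; 0 0 0 0 0 -2 0; 0 0 0 0 0 -2 0; 0 0 0 0 0 -2 0; 0 0 0 0 0 -2 0; 0 0 0 0 0 -1 0; 0 0 0 0 0 0 0; 0 0 0 0 0 0 0",
)

```text
time_s: 9.35
position: [0.5027, -0.3041, 0.1429]
tool_rot: [[0.636, 0.772, 0.0], [0.772, -0.636, -0.0], [0.0, 0.0, -1.0]]
ft_force: [-0.6, -0.5, -0.8]
grip_width: 0.0854
gripper_force: 0.0
```

```bash
python3 - <<'E'
from h import *
im=imaging.get_image("wrist"); save(im,"w4.png"); P=cloud(im)
m=(np.hypot(P[...,0]-.503,P[...,1]+.302)<.03)&(P[...,2]>.0375)&(P[...,2]<.05)
print(cv2.minEnclosingCircle(P[m][:,:2].astype(np.float32)),m.sum(),np.median(P[m],0))
m=(np.hypot(P[...,0]-.503,P[...,1]+.302)<.13)&(abs(P[...,2]-.010)<.003)
print(cv2.minAreaRect(P[m][:,:2].astype(np.float32)))
E
```

```text
((0.5016152262687683, -0.30479106307029724), 0.018175644800066948) 766 [ 0.5014253  -0.30412206  0.03946438]
((0.5023084282875061, -0.30537042021751404), (0.16028907895088196, 0.16020230948925018), 80.19100952148438)
```

View pics/w4.png

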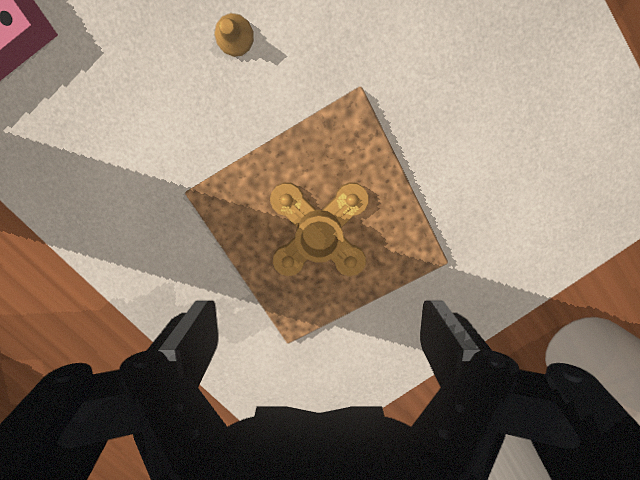

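The mount lies flat, collar up at (320,235), and is centred on the pad to within about 1 mm.

```bash
python3 -c "
from rig import job; print(job.close_job())"
```

```text
the job is handed in; nothing more can be done
None
```

The brass cross mount is out of its mould and lying collar up on the cork pad, within about 1 mm of the middle; it was lowered until it touched and then released, the rosette was not touched, and the job is handed in at about 9.4 s.

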